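# Eject the slicer's blade cassette for washing-up

### The arm

A 6-joint arm with a two-finger parallel gripper is mounted at the origin on the work surface. World frame = base frame: x ahead of the robot, y to its left, z up, the work surface at z = 0. Lengths are in m, angles in rad, forces in N, time in s.
With the tool pointing down it reaches from about 0.35 to 0.85 m from the base axis. Payload 8.1 kg.
Tool frame: the origin (TCP) lies at the very end of the fingers, on their centre line; the grasp point (between the pads) lies 19 mm behind it; z points along the fingers, y is the line along which they close (so a half turn about z gives the same grasp; the last joint's range is limited). The gripper opens to 93 mm and grips with 3 to 60 N. Pads are 15 mm wide; open, the fingers measure 128 mm over their backs; the gripper's body (75 mm by 188 mm) begins 65 mm behind the grasp point.
Start: joints at [-1.369, 0.13, 1.488, -0, 1.523, -0.085], TCP at [0.17, -0.575, 0.189] pointing down, gripper open.
Joint ranges: [-2.96, 2.96], [-0.89, 2.26], [0.02, 2.5], [-1.34, 4.48], [0, 2.73], [-2.66, 2.66]. Speed limits (rad/s): [2.39, 2.39, 2.79, 3.14, 3.14, 3.14].

### API

Orientations are given as a rotation vector (axis times angle).
In Python, from plant import robot, imaging gives the robot as it stands.
- The arm moves only by the tool jog_arm, never from a script. Its argument "rows" is a list of rows, each a list of 2 entries, a list of its own where there are three numbers: the shift along the tool's x, y, z each as a share of 0.2 m, from -1 to 1, then the turn, a rotation vector about the tool's x, y, z each as a share of pi/2 rad, from -1 to 1. A call has 1 to 5 rows; each row is the pose to reach, as a shift and turn from the pose commanded when the call began, along the tool's axes at that moment; what a row does not reach only later rows make up. A row lasts 1/10 s, in which the tool goes at most 50 mm and 8.59 degrees, less where a joint would pass 70% of its speed; a pose out of reach is approached as far as the arm can. A call with a number of a shift or a turn outside -1 to 1 is refused whole. A call with a gripper value outside its range is refused whole. "hand" is the closure, from -1 (fully open) to 1 (shut), set as the call begins (left out, the last holds). The fingers move at their own pace and stop on an object; "squeeze" is the grip in N (left out, the last holds). Time passes only in rows, so rows that repeat a pose let the fingers close. It gives the time, the measured TCP pose, the force, the opening and the grip force at its end, in the units of the state.
- robot.read_state(): the state, without advancing time (a new reading comes with each control period).
- imaging.read_camera(name): name is "scene" or "top" or "wrist"; returns a dict with "frame" (420x560x3 uint8, red, green, blue), "vertical_fov" (degrees; the focal length in pixels is half the picture's height over the tangent of half this angle, whatever the lens; pixels are square), "cx", "cy" (the principal point, pixels), "R" (3x3) and "t" (3): a world point X has camera coordinates R X + t. Camera axes: x right, y down, z forward; pixel columns grow to the right and rows downward; lengths in m; the calibration is good to about 2 mm. The wrist camera is an equidistant fisheye: a pixel r from the principal point sees the ray r / f radians off the axis. A picture is of the moment at which its call begins. There is no depth.
- robot.close_job(): hands the job in; it is judged then, once.
The state is a dict: "t": time; "q": joint angles; "dq": joint speeds; "joint_torque": joint torques, N m; "tool_pos": TCP position; "orientation": TCP orientation; "force": force on the tool from outside, world axes, zero at the start; "wrist_torque": the same for the moment, N m; "opening": finger opening in m; "gripper_force": force on a finger pad.
Only numpy, scipy, OpenCV 4.12 (cv2) and the standard library are available. Lean on these libraries where they do the work, as an engineer would, in place of code of your own. Each camera call takes 0.05 s, during which the arm holds its last target. There are 200 camera calls.

### The job

The slicer's blade cassette has to be washed: slide the blue lock all the way to its open end, then press the red ejector fully home so that the orange cassette comes out onto the porch. Set the cassette down flat in the yellow tray, holding it until it is down rather than dropping it. Leave the lock open, and leave the mug, the salt shaker and the butter tub where they stand.

Things in the scene. Friction and masses are not known exactly. Their poses are not given: they have to be found in the camera images.
- slicer: White fixed slicer, 150 mm wide. Origin: on the table under the middle of its bay mouth; x points into the machine (front is -x), z up. Grey porch x -130..0, y -55..55, top z 30, end lip 6 mm high. Motor block behind the panel, x 97..170, 135 high, then a steel disc 190 high.
- bay_mouth (a point): Middle of the bay mouth's lower edge, slicer (0, 0, 30) mm; axes as the slicer's. The bay behind it is 54 mm wide, floor z 30, ceiling z 56. Above the mouth a flat panel slopes up and back at 35 degrees from level, from slicer x 0, z 66 to x 98, z 135; its outward normal is (-0.574, 0, 0.819).
- ejector (a joint): Travel (m) of the red ejector: 0 out (rest), 0.030 fully home. Pressed square to the sloping panel, along slicer (0.574, 0, -0.819), against a spring (2 N rising to about 8 N) that brings it back. It drives a pusher inside forward by 2.7 times its travel, shoving the cassette out of the front; a shut lock bars the cassette.
- ejector_top (a point): Centre of the flat top of the red ejector, a round plunger with a cap 30 mm in diameter and 8 mm thick; at rest the top stands 36 mm out of the sloping panel, at slicer (28, 0, 130) mm; it moves with the ejector.
- lock (a joint): Travel in m of the lock, 0 shut (its black plate bars the middle of the bay mouth) to 0.050 fully open, at the end stop; slides along the slicer's +y; starts within 0.008 of shut; stays where it is left (about 1.5 N).
- lock_grip (a point): Middle of the top face of the lock's upright blue grip: 16 mm along slicer y (the sliding direction), 12 mm along x, 36 mm high, standing on the black plate; top at slicer z 102, at slicer x -7.5 mm. It moves with the lock.
- cassette: Orange blade cassette, a block 40 (its x) by 50 (its y) by 22 mm high, about 90 g, loose; three thin steel strips on top. Origin: centre of its underside. It starts inside the bay on the floor at slicer (26, 0, 30) mm, axes as the slicer's; fully ejected it lies on the porch with its centre near slicer x -52 mm.
- tray: Yellow open plastic tray, loose, 150 by 150 mm, walls 4 mm thick and 18 mm high, floor 4 mm thick. Origin: centre of its underside.
- plate: White china plate, loose, 144 mm across, 18 mm high; not used. Origin: centre of its underside. It and the tray may stand in each other's place.
- mug: White mug, 80 mm across, 92 mm high, handle at its +y; to be left alone. Origin: centre of its underside.
- salt: Blue and steel salt shaker, 42 mm across, 68 mm high; to be left alone. Origin: centre of its underside.
- butter: Yellow butter tub with a white lid, 80 by 115 by 63 mm high; to be left alone. Origin: centre of its underside.
Mind the look-alikes: they are no part of the job. What is meant by the tray is not purple, and is the larger of those in its own colour.

How it is judged:
On the way, in this order (a step that is already met when the one before it is completed fails the run):
1. the lock is slid to its open end, the cassette still in its bay (value of joint lock above 0.046 m and x of cassette in the frame of slicer above 0.015 m), for 0.1 s.
2. the ejector is pressed home and the cassette is out on the porch (value of joint lock above 0.046 m and value of joint ejector above 0.026 m and x of cassette in the frame of slicer below -0.035 m), for 0.1 s.
3. the cassette is lowered into the tray while still held (x of cassette in the frame of tray between -0.055 and 0.055 m and y of cassette in the frame of tray between -0.055 and 0.055 m and z of cassette in the frame of tray below 0.014 m and contact force between the fingers and cassette above 0.5 N), for 0.1 s.
At the end, for the whole second after the job is handed in: Cassette at rest in the yellow tray, right way up within 0.15 rad, centre within 55 mm of the tray centre along each tray axis, underside under 8 mm above the tray's; tray on the table (within 5 mm); lock open more than 46 mm; ejector sprung back to under 4 mm (x of cassette in the frame of tray between -0.055 and 0.055 m and y of cassette in the frame of tray between -0.055 and 0.055 m and z of cassette in the frame of tray below 0.008 m and angle between cassette's own z axis and vertical below 0.15 rad and linear speed of cassette below 0.03 m/s and value of joint lock above 0.046 m and value of joint ejector below 0.004 m and height (world z) of tray below 0.005 m); the robot touches nothing.
It fails at once if the mug, salt shaker or butter tub is moved more than 30 mm or tipped (distance of any of mug, salt, butter from where it was at the start of the episode above 0.03 m or angle between any of mug, salt, butter's own z axis and vertical above 0.4 rad).
It also fails if it takes over 58 s, if anything falls off the work surface, if the arm or the gripper's body presses on something with over 40 N, if the wrist force passes 120 N, or if a joint passes its speed limit or range.

## Working session

There is one attempt and no reset: what is moved stays moved. The work goes in short steps, Python scripts to look and compute and a tool call to move; the robot and the scene stay as the last step left them, time stands still between calls to the robot, and variables do not carry over. Pictures are saved under pics/ and viewed, at most 10 in all, crops included, and the job is handed in when it is done.

Besides the shell and the picture viewer there is one more tool, called after "Emit:" in YAML: its name, and indented under it one key for each argument. jog_arm: Moves the arm, as the interface text tells. Its arguments: {"type":"object","properties":{"rows":{"type":"array"},"hand":{"type":"number"},"squeeze":{"type":"number"}},"required":["rows"]}

```bash
mkdir -p pics; cat > h.py <<'E'
import numpy as np, cv2, json
from scipy.spatial.transform import Rotation as Rn
from plant import robot, imaging
def cam(n):
    c=imaging.read_camera(n); c['f']=210/np.tan(np.radians(c['vertical_fov'])/2); c['name']=n
    c['R']=np.array(c['R']);c['t']=np.array(c['t']);return c
def ray(c,u,v):
    x=(u-c['cx'])/c['f'];y=(v-c['cy'])/c['f']
    if c['name']=='wrist':
        r=np.hypot(x,y);s=np.sinc(r/np.pi);d=np.array([x*s,y*s,np.cos(r)])
    else: d=np.array([x,y,1.])
    d=c['R'].T@d; return -c['R'].T@c['t'], d/np.linalg.norm(d)
def onz(c,u,v,z):
    o,d=ray(c,u,v); return o+d*(z-o[2])/d[2]
def tri(a,b):
    (o1,d1),(o2,d2)=ray(*a),ray(*b)
    s=np.linalg.lstsq(np.c_[d1,-d2],o2-o1,rcond=None)[0]
    p,q=o1+d1*s[0],o2+d2*s[1]; return (p+q)/2,np.linalg.norm(p-q)
def proj(c,X):
    p=c['R']@X+c['t'];
    if c['name']=='wrist':
        r=np.hypot(p[0],p[1]);th=np.arctan2(r,p[2]);return np.array([c['cx']+c['f']*th*p[0]/r,c['cy']+c['f']*th*p[1]/r])
    return np.array([c['cx'],c['cy']])+c['f']*p[:2]/p[2]
def save(c,n): cv2.imwrite(f'pics/{n}.png',c['frame'][:,:,::-1])
def blobs(c,lo,hi,amin=40):
    h=cv2.cvtColor(c['frame'],cv2.COLOR_RGB2HSV); m=cv2.inRange(h,lo,hi)
    k,_,s,ce=cv2.connectedComponentsWithStats(m)
    return [(ce[i].round(1).tolist(),s[i].tolist()) for i in range(1,k) if s[i][4]>=amin],m
E
python3 - <<'E'
from h import *
for n in('top','scene'):
    c=cam(n);save(c,n);print(n,c['f'],(-c['R'].T@c['t']).round(3))
    for k,lo,hi in(('red',(0,150,80),(5,255,255)),('blue',(100,120,60),(125,255,255)),('yel',(20,100,100),(35,255,255)),('or',(7,150,100),(19,255,255))):
        print(k,blobs(c,lo,hi)[0])
E
```

```text
top 495.18419281792484 [ 0.438 -0.107  1.363]
red [([301.2, 79.8], [291, 70, 21, 20, 341]), ([444.6, 103.8], [432, 92, 26, 25, 513]), ([475.5, 104.0], [463, 92, 26, 25, 517]), ([506.4, 104.2], [494, 92, 26, 26, 511]), ([147.8, 179.5], [142, 174, 12, 12, 102]), ([36.4, 246.8], [13, 216, 42, 61, 1182])]
blue []
yel [([220.6, 122.1], [185, 104, 64, 26, 849]), ([333.7, 125.7], [327, 120, 14, 12, 79]), ([355.8, 227.6], [318, 181, 78, 92, 5863]), ([431.4, 193.0], [427, 183, 12, 20, 92]), ([102.3, 239.0], [85, 202, 28, 68, 864]), ([210.4, 234.1], [182, 203, 64, 68, 2059]), ([412.6, 291.2], [387, 257, 53, 78, 2004]), ([341.1, 398.2], [330, 395, 23, 9, 62]), ([324.9, 402.5], [316, 399, 17, 9, 49])]
or [([262.4, 16.7], [116, 0, 287, 36, 9760]), ([193.1, 89.2], [143, 57, 102, 62, 4393]), ([84.9, 77.4], [56, 63, 61, 42, 1416]), ([351.0, 70.3], [345, 67, 12, 9, 43]), ([371.6, 76.3], [357, 67, 24, 31, 230]), ([482.6, 81.2], [452, 68, 63, 33, 1654]), ([488.1, 126.9], [453, 114, 63, 19, 552]), ([509.2, 239.7], [496, 211, 22, 63, 533]), ([459.8, 236.6], [454, 231, 12, 12, 112]), ([60.2, 392.7], [40, 346, 63, 70, 1633])]
scene 525.7219568550369 [ 1.314 -0.507  1.056]
red [([460.0, 137.6], [424, 113, 72, 43, 774]), ([402.2, 182.9], [396, 177, 14, 13, 104]), ([328.2, 354.6], [315, 342, 27, 26, 544]), ([144.0, 382.5], [127, 366, 36, 34, 942]), ([102.4, 401.1], [84, 384, 38, 35, 1005]), ([60.7, 412.0], [41, 402, 38, 18, 518])]
blue []
yel [([117.9, 235.9], [89, 215, 58, 43, 1338]), ([189.2, 273.2], [152, 240, 77, 70, 3147])]
or [([462.7, 52.4], [435, 37, 62, 30, 976]), ([274.0, 124.7], [256, 107, 38, 34, 341]), ([156.3, 162.1], [126, 143, 59, 38, 995]), ([520.2, 242.6], [491, 234, 57, 16, 184])]
```

View pics/top.png

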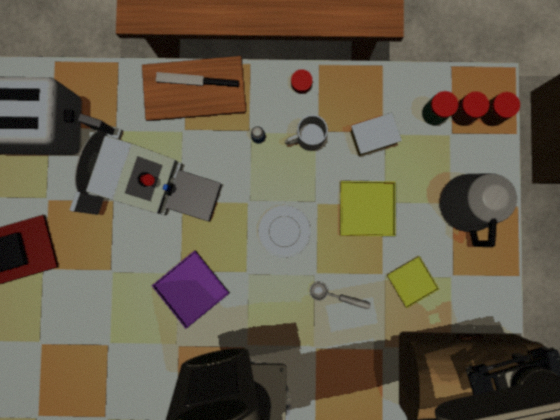

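View pics/scene.png

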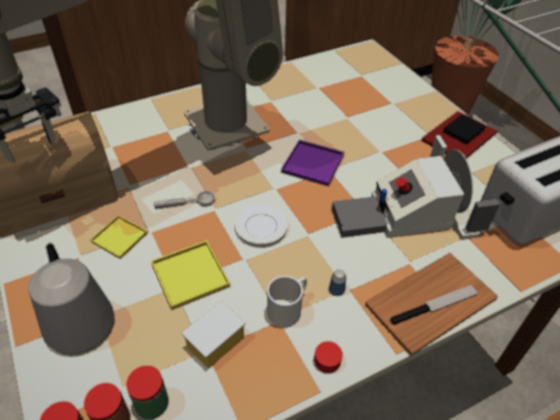

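Candidates for the tray (top view): large yellow square (367,208), small yellow square (412,281), purple square (190,289). The large yellow one fits, being not purple and the larger of the yellows. The slicer is at (150,180), with the red ejector at (148,180), the blue lock grip at (168,187) and the porch at (195,195). The plate is at (284,231), the mug at (312,134), the salt at (258,133) and the butter at (376,134).

```bash
python3 - <<'E'
from h import *
T=cam('top');S=cam('scene')
print('axes px dir', proj(T,np.array([.4,-.1,0])),proj(T,np.array([.5,-.1,0])),proj(T,np.array([.4,0,0])))
def hsv(c,p): return cv2.cvtColor(c['frame'],cv2.COLOR_RGB2HSV)[p[1],p[0]]
print([hsv(T,p) for p in((168,187),(167,188),(195,195),(205,200),(367,208),(412,281),(148,180))],[hsv(S,p) for p in((382,192),(381,203),(190,270),(404,184))])
# tray large/small
for c,nm in((T,'T'),(S,'S')):
    b,m=blobs(c,(24,170,90),(34,255,255),300)
    for x in b:
        l,t,w,h,a=x[1]; mm=np.zeros_like(m); mm[t:t+h,l:l+w]=m[t:t+h,l:l+w]
        cn=max(cv2.findContours(mm,0,2)[0],key=cv2.contourArea)
        hull=cv2.convexHull(cn); ap=cv2.approxPolyDP(hull,0.04*cv2.arcLength(hull,True),True)[:,0]
        print(nm,a,ap.tolist(),[onz(c,*p,0.018)[:2].round(3).tolist() for p in ap])
    print(nm,'blue',blobs(c,(95,90,40),(128,255,255),8)[0])
a=cv2.resize(T['frame'][120:225,65:225],(640,420),interpolation=cv2.INTER_CUBIC)
b=cv2.resize(T['frame'][170:310,330:450],(360,420),interpolation=cv2.INTER_CUBIC)
cv2.imwrite('pics/c1.png',np.hstack([a[:,:440],b])[:,:,::-1])
d=cv2.resize(S['frame'][150:255,320:480],(640,420),interpolation=cv2.INTER_CUBIC)
cv2.imwrite('pics/c2.png',d[:,:,::-1])
a=cv2.resize(T['frame'][120:225,65:225],(800,525),interpolation=cv2.INTER_CUBIC)
cv2.imwrite('pics/c1.png',a[:,:,::-1])
cv2.imwrite('pics/c3.png',b[:,:,::-1])
E
```

```text
axes px dir [283.43477806 254.37673861] [283.9568715  217.92613047] [246.96802278 253.84950667]
[array([113, 247,  30], dtype=uint8), array([110, 231,  54], dtype=uint8), array([18, 13, 98], dtype=uint8), array([20, 23, 98], dtype=uint8), array([ 31, 168, 137], dtype=uint8), array([ 31, 173, 136], dtype=uint8), array([  0, 215, 114], dtype=uint8)] [array([110, 194,  71], dtype=uint8), array([150, 128,   6], dtype=uint8), array([ 30, 152, 198], dtype=uint8), array([  0, 200, 126], dtype=uint8)]
T 693 [[393, 182], [393, 234], [345, 234], [360, 186]] [[0.601, -0.396], [0.46, -0.396], [0.458, -0.266], [0.589, -0.306]]
T 1064 [[436, 288], [406, 306], [388, 275], [419, 258]] [[0.316, -0.512], [0.267, -0.431], [0.349, -0.383], [0.396, -0.466]]
T blue [([165.4, 186.8], [163, 184, 6, 7, 29])]
S blue [([383.0, 194.8], [381, 189, 6, 13, 54]), ([336.6, 288.0], [330, 282, 14, 12, 123])]
```

View pics/c1.png

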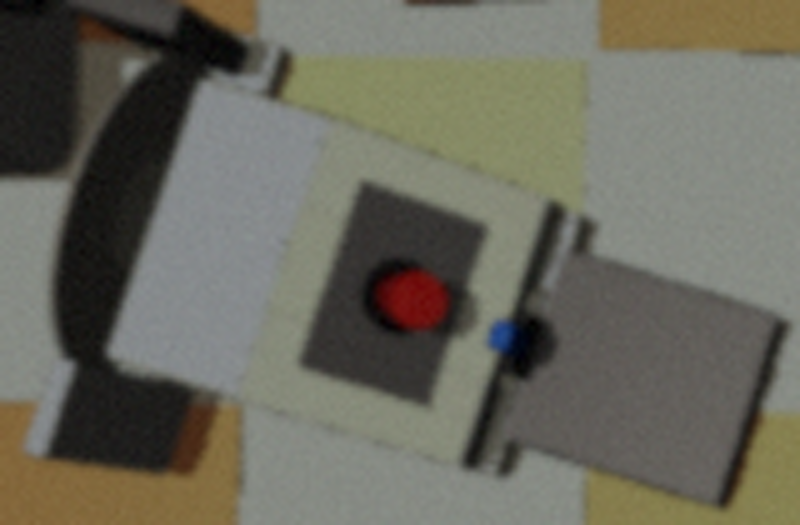

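View pics/c2.png

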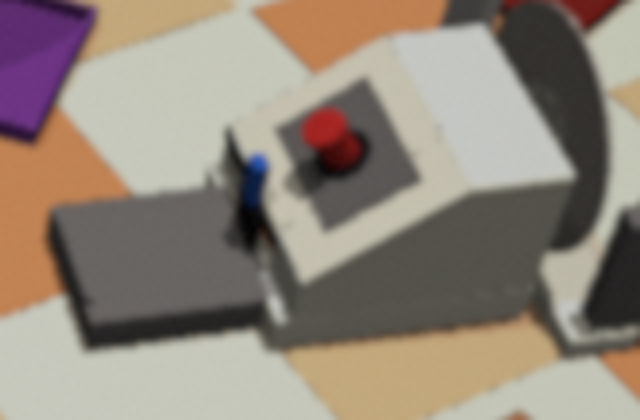

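View pics/c3.png

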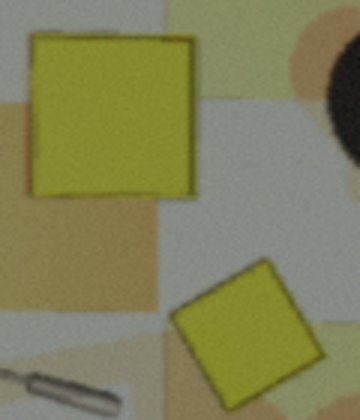

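The crops confirm it. The yellow tray at (340..396, 182..236) spans about 150 mm, and the smaller yellow at (412,281) is a decoy. The ejector cap is at top px (147.6,180), and the blue grip is at (165.5,187) near the shut side. The porch outer corners are at (221.4,184.4) and (210,220.6).

```bash
python3 - <<'E'
from h import *
T=cam('top');S=cam('scene')
t1=lambda u,v:(T,65+u/5,120+v/5); s1=lambda u,v:(S,320+u/4,150+v/4)
for n,a,b in(('ej',t1(415,299),s1(326,124)),('grip',t1(503,335),s1(258,160)),('porchA(-y slicer?)',t1(782,322),s1(86,322)),('porchB',t1(725,503),s1(52,210)),('panelA',t1(553,200),s1(303,283)),('panelB',t1(468,465),s1(230,128)),
 ):
    p,e=tri(a,b);print(n,p.round(4),round(e,4))
z=[onz(*t1(u,v),h)[:2] for u,v,h in((782,322,.036),(725,503,.036),(553,200,.066),(468,465,.066),(325,125,.135),(243,395,.135))]
for p in z: print(p.round(4))
for i in(0,2,4): d=z[i]-z[i+1]; print('len',np.linalg.norm(d).round(4),'dir',np.degrees(np.arctan2(d[1],d[0])).round(2))
c=np.array([(340,181.7),(395.7,182),(395.7,235.7),(340,236)]); P=[onz(T,*x,.018) for x in c];print(np.array(P).round(3)); print('tray',np.mean(P,0))
b,m=blobs(S,(24,130,90),(34,255,255),600)
for x in b:
    l,t,w,h,_=x[1];mm=np.zeros_like(m);mm[t:t+h,l:l+w]=m[t:t+h,l:l+w]
    cn=np.vstack([k for k in cv2.findContours(mm,0,2)[0]]);hu=cv2.convexHull(cn);ap=cv2.approxPolyDP(hu,.04*cv2.arcLength(hu,True),True)[:,0]
    print(ap.tolist(),[onz(S,*p,.018)[:2].round(3).tolist() for p in ap])
for n,u,v,h in(('mug',312,134,.092),('salt',258,133,.068),('butter',376,134,.063),('plate',284,231,.018)): print(n,onz(T,u,v,h).round(3))
s=robot.read_state();print({k:np.round(s[k],3) for k in s})
print(Rn.from_rotvec(s['orientation']).as_matrix().round(3))
E
```

```text
ej [0.5864 0.2444 0.1261] 0.0038
grip [0.5719 0.2068 0.0973] 0.0042
porchA(-y slicer?) [0.5889 0.0732 0.0219] 0.0037
porchB [0.4909 0.104  0.0227] 0.0087
panelA [0.649  0.1928 0.0601] 0.0072
panelB [0.5075 0.2341 0.0596] 0.0078
[0.5864 0.0697]
[0.4884 0.0981]
[0.6462 0.1883]
[0.5053 0.2289]
[0.6715 0.2882]
[0.5351 0.3243]
len 0.102 dir -16.15
len 0.1466 dir -16.08
len 0.1412 dir -14.84
[[ 0.6   -0.252  0.018]
 [ 0.602 -0.404  0.018]
 [ 0.455 -0.403  0.018]
 [ 0.452 -0.253  0.018]]
tray [ 0.52736289 -0.32783125  0.018     ]
[[117, 217], [145, 231], [121, 256], [91, 241]] [[0.278, -0.436], [0.359, -0.385], [0.413, -0.463], [0.331, -0.518]]
[[206, 241], [228, 284], [171, 306], [153, 261]] [[0.462, -0.255], [0.611, -0.258], [0.609, -0.401], [0.464, -0.397]]
mug [ 0.715 -0.17   0.092]
salt [ 0.721 -0.028  0.068]
butter [ 0.724 -0.341  0.063]
plate [ 0.464 -0.101  0.018]
{'t': np.float64(0.3), 'q': array([-1.369,  0.131,  1.489, -0.   ,  1.523, -0.085]), 'dq': array([ 0.   , -0.002, -0.005, -0.   ,  0.001, -0.001]), 'joint_torque': array([-1.0000e-03, -5.5905e+01, -4.9125e+01,  7.7000e-02,  2.9000e-02,
       -0.0000e+00]), 'tool_pos': array([ 0.17 , -0.575,  0.188]), 'orientation': array([-3.109, -0.449,  0.   ]), 'force': array([-0.484,  0.705,  0.423]), 'wrist_torque': array([-0.02 ,  0.048, -0.013]), 'gripper_force': np.float64(0.0), 'opening': np.float64(0.093)}
[[ 0.959  0.283 -0.   ]
 [ 0.283 -0.959  0.001]
 [ 0.    -0.001 -1.   ]]
```

```bash
cat >> h.py <<'E'
O=np.array([.575,.209,0]); YAW=np.radians(74)
def setO(x,y,yawdeg):
    global O,YAW; O=np.array([x,y,0]);YAW=np.radians(yawdeg)
def SR(): return Rn.from_euler('z',YAW).as_matrix()
def sl(x,y,z): return O+SR()@np.array([x,y,z])
def down(a):  # tool down, tool y at world angle a (deg)
    a=np.radians(a);y=np.array([np.cos(a),np.sin(a),0]);z=np.array([0,0,-1.]);return np.c_[np.cross(y,z),y,z]
def go(p,R=None,n=1):
    s=robot.read_state();R0=Rn.from_rotvec(s['orientation']).as_matrix()
    sh=R0.T@(np.array(p)-s['tool_pos'])/.2/n
    tu=Rn.from_matrix(R0.T@(R0 if R is None else R)).as_rotvec()/(np.pi/2)
    print(f'n={n} shift',sh.round(4).tolist(),'turn',tu.round(4).tolist(),'deg',round(np.linalg.norm(tu)*90,1))
E
python3 - <<'E'
from h import *
p=sl(-.0075,-.06,.26);print(p)
go(p,down(-16),5)
go([.17,-.575,.26])
E
```

```text
[0.63060842 0.1852523  0.26      ]
n=5 shift [0.6572, -0.5991, -0.0714] turn [-0.0004, -0.0002, -0.6396] deg 57.6
n=1 shift [0.0019, -0.0012, -0.3591] turn [0.0, 0.0, 0.0] deg 0.0
```

Emit:
jog_arm:
  rows:
    - [[0, 0, -0.25], [0, 0, 0]]
    - [[0.25, -0.22, -0.36], [0, 0, 0]]
    - [[0.5, -0.45, -0.36], [0, 0, 0]]
    - [[0.657, -0.6, -0.36], [0, 0, 0]]
  hand: 1
  squeeze: 20

```text
t: 0.7
tool_pos: [0.247, -0.4489, 0.2606]
orientation: [3.108, 0.447, 0.001]
force: [0.2, 0.4, 0.9]
opening: 0.0656
gripper_force: 0.0
```

Emit:
jog_arm:
  rows:
    - [[0.657, -0.6, 0], [0, 0, 0]]
    - [[0.657, -0.6, 0], [0, 0, 0]]
    - [[0.657, -0.6, 0], [0, 0, 0]]
    - [[0.657, -0.6, 0], [0, 0, 0]]

```text
t: 1.1
tool_pos: [0.3397, -0.2945, 0.2598]
orientation: [3.109, 0.452, 0.002]
force: [0.9, -0.5, -0.5]
opening: 0.0335
gripper_force: 0.0
```

Emit:
jog_arm:
  rows:
    - [[0.657, -0.6, 0], [0, 0, 0]]
    - [[0.657, -0.6, 0], [0, 0, 0]]
    - [[0.657, -0.6, 0], [0, 0, 0]]
    - [[0.657, -0.6, 0], [0, 0, 0]]

```text
t: 1.5
tool_pos: [0.4317, -0.142, 0.2597]
orientation: [-3.108, -0.452, -0.002]
force: [-0.0, -0.3, 0.6]
opening: 0.0027
gripper_force: 0.0
```

Emit:
jog_arm:
  rows:
    - [[0.657, -0.6, 0], [0, 0, -0.32]]
    - [[0.657, -0.6, 0], [0, 0, -0.32]]
    - [[0.657, -0.6, 0], [0, 0, -0.32]]
    - [[0.657, -0.6, 0], [0, 0, -0.32]]

```text
t: 1.9
tool_pos: [0.5235, 0.0105, 0.2593]
orientation: [-2.895, -1.219, -0.001]
force: [0.1, -0.4, -0.9]
opening: 0.0009
gripper_force: 0.0
```

```bash
python3 - <<'E'
from h import *
s=robot.read_state();print(s['t'],s['tool_pos'].round(4),s['q'].round(3))
go(sl(-.0075,-.06,.26),down(-16))
E
```

```text
1.9 [0.5235 0.0105 0.2593] [-7.800e-02 -9.600e-02  1.590e+00  1.000e-03  1.648e+00  6.950e-01]
n=1 shift [0.9991, -0.2271, -0.0026] turn [-0.0002, -0.0005, -0.3145] deg 28.3
```

Emit:
jog_arm:
  rows:
    - [[0.99, -0.227, 0], [0, 0, -0.315]]
    - [[0.99, -0.227, 0], [0, 0, -0.315]]
    - [[0.99, -0.227, 0], [0, 0, -0.315]]
    - [[0.99, -0.227, 0], [0, 0, -0.315]]
    - [[0.99, -0.227, 0], [0, 0, -0.315]]

```text
t: 2.4
tool_pos: [0.6303, 0.1847, 0.256]
orientation: [-2.508, -1.887, 0.004]
force: [-0.2, -0.1, -0.5]
opening: 0.0002
gripper_force: 0.0
```

```bash
python3 - <<'E'
from h import *
c=cam('wrist');save(c,'w1');np.save('w1.npy',c,allow_pickle=True)
print((-c['R'].T@c['t']).round(3),c['R'].round(2).tolist(),c['f'])
print('red',blobs(c,(0,150,50),(6,255,255),20)[0],'blue',blobs(c,(95,90,30),(128,255,255),8)[0])
print('pred ej',proj(c,sl(.028,0,.130)),'grip',proj(c,sl(-.0075,.003,.102)),'porch',proj(c,sl(-.13,.055,.036)),proj(c,sl(-.13,-.055,.036)))
E
```

```text
[0.651 0.254 0.453] [[0.96, -0.28, -0.0], [-0.27, -0.93, 0.26], [-0.08, -0.25, -0.97]] 325.19226210127806
red [([63.8, 10.0], [43, 0, 49, 31, 773]), ([223.6, 143.7], [208, 124, 30, 39, 878]), ([464.2, 322.8], [446, 314, 35, 20, 405])] blue [([226.2, 180.0], [218, 173, 18, 15, 224])]
pred ej [219.90196684 159.7721456 ] grip [222.92768885 188.63461243] porch [199.69533021 263.47139289] [276.1240963  264.61524403]
```

View pics/w1.png

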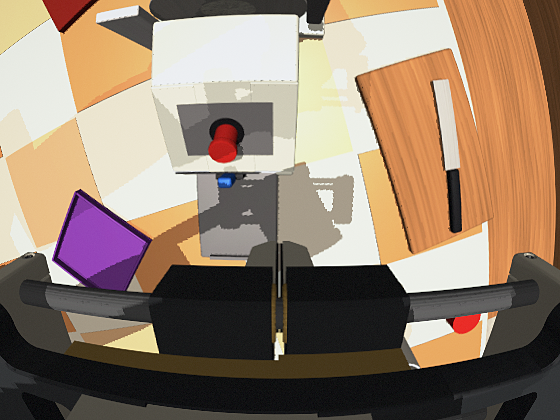

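The wrist view shows the cap centre at (223,151), the grip top at (226,181), the panel's lower corners at (175,173) and (296,174), and the porch end corners at (200,256) and (277,258). I'll fit the slicer's x, y and yaw to these points across all the views.

```bash
python3 - <<'E'
from h import *
import h
from scipy.optimize import least_squares
T=cam('top');S=cam('scene');W=np.load('w1.npy',allow_pickle=True).item()
t1=lambda u,v:(T,65+u/5,120+v/5); s1=lambda u,v:(S,320+u/4,150+v/4)
w1=lambda u,v:(W,u,v)
A=[((.028,0,.130),[t1(413,300),s1(326,124),w1(223,150)]),((-.0075,None,.102),[t1(503,335),s1(258,158),w1(225,181)]),
((-.13,-.055,.036),[t1(782,322),w1(277,258)]),((-.13,.055,.036),[t1(725,503),s1(52,210),w1(200,256)]),
((0,-.075,.066),[t1(553,200),s1(303,283),w1(296,174)]),((0,.075,.066),[t1(468,465),s1(230,128),w1(175,173)])]
def f(x,pr=False):
    h.setO(x[0],x[1],x[2]*100);r=[]
    for p,obs in A:
        p=(p[0],x[3],p[2]) if p[1] is None else p
        for c,u,v in obs:
            e=(proj(c,h.sl(*p))-[u,v]);
            if pr: print(c['name'],p,e.round(1))
            r+=list(e*(1 if c['name']=='wrist' else 2.5))
    return np.array(r)
s=least_squares(f,[.578,.213,.74,.003],loss='soft_l1',f_scale=3,x_scale=[.01,.01,.02,.005]);print(s.x);f(s.x,1)
E
```

```text
[0.57973267 0.21320568 0.73164772 0.00447042]
top (0.028, 0, 0.13) [ 1.  -1.3]
scene (0.028, 0, 0.13) [-1.5 -0.1]
wrist (0.028, 0, 0.13) [0.4 4.4]
top (-0.0075, np.float64(0.0044704207939829784), 0.102) [-1.4 -1.2]
scene (-0.0075, np.float64(0.0044704207939829784), 0.102) [-0.  -0.4]
wrist (-0.0075, np.float64(0.0044704207939829784), 0.102) [-0.7  2.8]
top (-0.13, -0.055, 0.036) [-1.1 -3.1]
wrist (-0.13, -0.055, 0.036) [0.2 3.7]
top (-0.13, 0.055, 0.036) [-2.5 -0.4]
scene (-0.13, 0.055, 0.036) [-1.2 -3.7]
wrist (-0.13, 0.055, 0.036) [0.3 3.6]
top (0, -0.075, 0.066) [-1.1 -2. ]
scene (0, -0.075, 0.066) [-0.9 -0.5]
wrist (0, -0.075, 0.066) [-1.2 -1.1]
top (0, 0.075, 0.066) [-2.3 -1. ]
scene (0, 0.075, 0.066) [-0.7 -1.5]
wrist (0, 0.075, 0.066) [-1.  -0.5]
```

```bash
sed -i 's/^O=np.*/O=np.array([.580,.2135,0]); YAW=np.radians(73.3)/' h.py; python3 - <<'E'
from h import *
go(sl(-.009,-.055,.082),down(-16.7))
E
```

```text
n=1 shift [0.047, -0.0098, 0.8848] turn [-0.0005, 0.0006, 0.0033] deg 0.3
```

Emit:
jog_arm:
  rows:
    - [[0.047, -0.01, 0.25], [0, 0, 0]]
    - [[0.047, -0.01, 0.5], [0, 0, 0]]
    - [[0.047, -0.01, 0.75], [0, 0, 0]]
    - [[0.047, -0.01, 0.885], [0, 0, 0]]
    - [[0.047, -0.01, 0.885], [0, 0, 0]]

```text
t: 3.05
tool_pos: [0.6263, 0.1866, 0.0775]
orientation: [-2.515, -1.877, 0.013]
force: [-0.3, -0.0, -0.3]
opening: 0.0006
gripper_force: 0.0
```

Emit:
jog_arm:
  rows:
    - [[0, -0.07, 0], [0, 0, 0]]
    - [[0, -0.14, 0], [0, 0, 0]]
    - [[0, -0.2, 0], [0, 0, 0]]
    - [[0, -0.25, 0], [0, 0, 0]]
    - [[0, -0.25, 0], [0, 0, 0]]

```text
t: 3.55
tool_pos: [0.583, 0.2035, 0.0852]
orientation: [2.515, 1.88, 0.005]
force: [-0.1, 0.6, 0.6]
opening: 0.0004
gripper_force: 0.0
```

```bash
python3 - <<'E'
from h import *
s=robot.read_state();print(s['t'],s['tool_pos'].round(4),s['force'].round(2)); print((SR().T@(s['tool_pos']-O)).round(4))
c=cam('wrist');save(c,'w2')
print('blue',blobs(c,(95,90,30),(128,255,255),8)[0],'pred',proj(c,sl(-.0075,.0045,.102)))
E
```

```text
3.55 [0.583  0.2035 0.0852] [-0.1   0.64  0.61]
[-0.0087 -0.0057  0.0852]
blue [([261.2, 231.1], [248, 218, 28, 32, 651]), ([450.8, 349.3], [432, 332, 43, 33, 914])] pred [261.6290831  244.68840851]
```

View pics/w2.png

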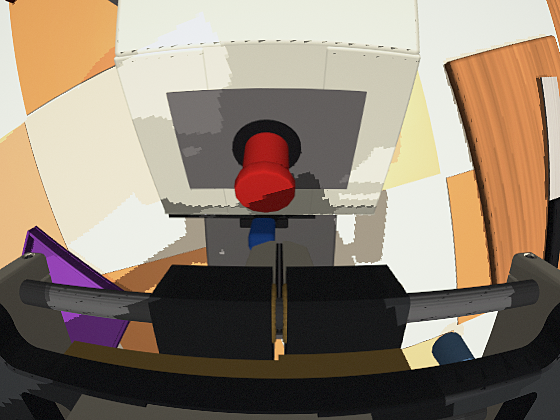

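```bash
python3 - <<'E'
from h import *
c=cam('wrist');P=lambda *a:proj(c,sl(*a)).round(0).tolist()
print('cam in slicer',(SR().T@(-c['R'].T@c['t']-O)).round(3))
for z in(.085,.102,.14):print('finger z',z,[P(-.0087+dx,-.0057+dy,z) for dx in(-.0075,.0075) for dy in(-.0175,.0175)])
for z in(.066,.102):print('grip',z,[P(-.0075+dx,.0045+dy,z) for dx in(-.006,.006) for dy in(-.008,.008)])
print('cap',P(.028,0,.13),'panel low',P(0,.075,.066),P(0,-.075,.066),'panel up',P(.098,.075,.135),P(.098,-.075,.135))
cv2.imwrite('pics/c4.png',cv2.resize(c['frame'][170:300,190:350],(800,650)[:1]+(600,),interpolation=cv2.INTER_CUBIC)[:,:,::-1])
E
```

```text
cam in slicer [ 0.063 -0.005  0.282]
finger z 0.085 [[305.0, 248.0], [251.0, 248.0], [305.0, 226.0], [251.0, 226.0]]
finger z 0.102 [[307.0, 258.0], [249.0, 258.0], [308.0, 235.0], [248.0, 235.0]]
finger z 0.14 [[313.0, 289.0], [243.0, 289.0], [315.0, 262.0], [242.0, 261.0]]
grip 0.066 [[275.0, 234.0], [252.0, 234.0], [275.0, 218.0], [252.0, 218.0]]
grip 0.102 [[274.0, 254.0], [248.0, 254.0], [274.0, 235.0], [247.0, 235.0]]
cap [266.0, 197.0] panel low [166.0, 215.0] [375.0, 216.0] panel up [113.0, 61.0] [424.0, 59.0]
```

View pics/c4.png

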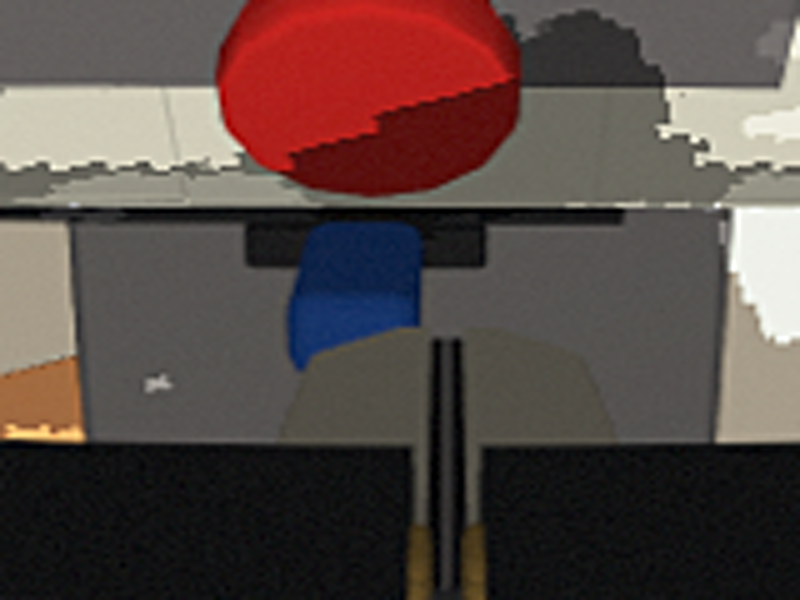

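The grip (crop 290..420, 220..370) has not moved. The finger tips are narrower than their backs, so contact is only now starting. I'll carry on pushing.

Emit:
jog_arm:
  rows:
    - [[0, -0.04, 0.02], [0, 0, 0]]
    - [[0, -0.08, 0.02], [0, 0, 0]]
    - [[0, -0.1, 0.02], [0, 0, 0]]
    - [[0, -0.1, 0.02], [0, 0, 0]]

```text
t: 4.05
tool_pos: [0.5625, 0.2094, 0.0782]
orientation: [-2.515, -1.882, 0.001]
force: [-0.0, 0.0, 0.4]
opening: 0.0003
gripper_force: 0.0
```

```bash
python3 - <<'E'
from h import *
s=robot.read_state();print(s['t'],s['force'].round(2)); print((SR().T@(s['tool_pos']-O)).round(4))
c=cam('wrist')
print('blue',blobs(c,(95,90,30),(128,255,255),8)[0]);P=lambda *a:proj(c,sl(*a)).round(0).tolist()
for y in (.0045,.01,.02):print('grip',y,[P(-.0015,y+dy,.102) for dy in(-.008,.008)])
E
```

```text
4.05 [-0.    0.04  0.44]
[-0.009   0.0155  0.0782]
blue [([296.9, 232.8], [283, 220, 28, 33, 602]), ([466.3, 348.2], [450, 333, 35, 30, 719])]
grip 0.0045 [[312.0, 239.0], [284.0, 239.0]]
grip 0.01 [[302.0, 239.0], [274.0, 239.0]]
grip 0.02 [[285.0, 239.0], [257.0, 239.0]]
```

The lock has not moved, though the tips have swept past its y, so I need one composite look at the finger tip against the grip.

```bash
python3 - <<'E'
from h import *
S=cam('scene');T=cam('top');W=cam('wrist');s=robot.read_state();p=s['tool_pos']
print('scene tcp',proj(S,p),'grip',proj(S,sl(-.0075,.0045,.102)),'wrist tcp',proj(W,p))
print('axis up 50mm',proj(S,p+[0,0,.05]),proj(W,p+[0,0,.05]))
a=cv2.resize(S['frame'][150:250,340:440],(400,400),interpolation=cv2.INTER_CUBIC)
b=cv2.resize(W['frame'][190:290,230:330],(400,400),interpolation=cv2.INTER_CUBIC)
cv2.imwrite('pics/c5.png',np.hstack([a,b])[:,:,::-1])
E
```

```text
scene tcp [381.44983374 192.89851542] grip [384.62108386 189.10889633] wrist tcp [278.86357367 237.1373403 ]
axis up 50mm [384.53683401 179.13557224] [278.88956619 271.19934657]
```

View pics/c5.png

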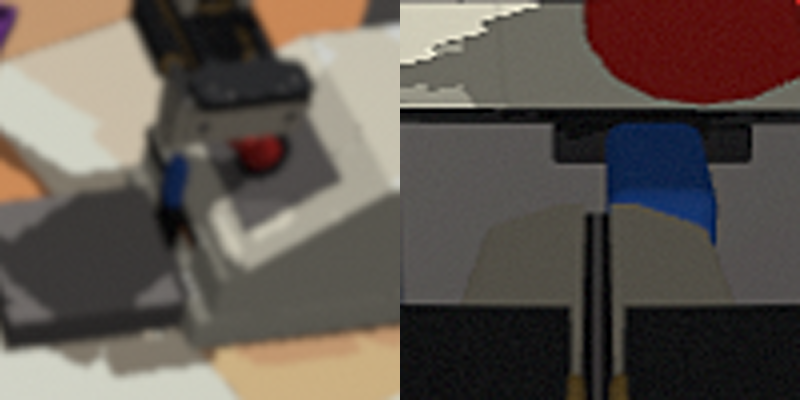

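Both views show the tips ending about 20 mm above the reported TCP, so they passed over the grip. I'll back off and push lower, in guarded steps.

Emit:
jog_arm:
  rows:
    - [[0, 0.25, 0], [0, 0, 0]]
    - [[0, 0.3, 0], [0, 0, 0]]
    - [[0, 0.3, 0.03], [0, 0, 0]]
    - [[0, 0.3, 0.05], [0, 0, 0]]
    - [[0, 0.3, 0.05], [0, 0, 0]]

```text
t: 4.75
tool_pos: [0.6195, 0.1924, 0.0675]
orientation: [-2.515, -1.881, 0.002]
force: [-0.5, 0.4, -0.1]
opening: 0.0002
gripper_force: 0.0
```

Emit:
jog_arm:
  rows:
    - [[0, 0, 0.02], [0, 0, 0]]
    - [[0, 0, 0.04], [0, 0, 0]]
    - [[0, 0, 0.04], [0, 0, 0]]

```text
t: 5.05
tool_pos: [0.6201, 0.1923, 0.0599]
orientation: [-2.515, -1.882, 0.001]
force: [0.0, 0.1, 0.1]
opening: 0.0005
gripper_force: 0.0
```

```bash
python3 - <<'E'
from h import *
s=robot.read_state();print(s['t'],s['force'].round(2),s['tool_pos'].round(4)); print((SR().T@(s['tool_pos']-O)).round(4))
W=cam('wrist');save(W,'w3');T=cam('scene');save(T,'s3')
b=blobs(W,(95,90,30),(128,255,255),8)[0];print(b)
# finger tip: centre-line slit column profile
g=cv2.cvtColor(W['frame'],cv2.COLOR_RGB2GRAY)
print([(r,g[r,265:295:3].tolist()) for r in range(222,262,3)])
E
```

```text
5.05 [0.   0.1  0.11] [0.6201 0.1923 0.0599]
[-0.0088 -0.0445  0.0599]
[([192.7, 247.0], [173, 228, 40, 38, 1127]), ([144.0, 321.0], [140, 321, 9, 1, 9]), ([427.9, 359.5], [410, 350, 37, 20, 480])]
[(222, [106, 104, 104, 105, 104, 105, 105, 104, 108, 106]), (225, [133, 130, 131, 130, 133, 131, 133, 130, 133, 128]), (228, [86, 88, 86, 88, 87, 85, 87, 89, 66, 115]), (231, [88, 86, 89, 89, 89, 87, 85, 88, 64, 165]), (234, [87, 86, 84, 88, 87, 89, 87, 90, 66, 149]), (237, [87, 87, 89, 87, 85, 88, 89, 89, 64, 167]), (240, [86, 88, 85, 86, 86, 88, 86, 88, 63, 166]), (243, [78, 80, 80, 81, 37, 54, 83, 80, 78, 74]), (246, [77, 75, 76, 82, 3, 31, 78, 79, 79, 77]), (249, [77, 79, 77, 81, 0, 34, 77, 77, 79, 77]), (252, [79, 78, 79, 82, 7, 33, 76, 80, 78, 80]), (255, [78, 79, 79, 81, 1, 30, 72, 78, 80, 77]), (258, [77, 77, 77, 82, 6, 33, 73, 77, 79, 78]), (261, [80, 80, 78, 83, 12, 32, 71, 77, 78, 79])]
```

Emit:
jog_arm:
  rows:
    - [[0, -0.05, 0], [0, 0, 0]]
    - [[0, -0.1, 0], [0, 0, 0]]
    - [[0, -0.15, 0], [0, 0, 0]]
    - [[0, -0.2, 0], [0, 0, 0]]
    - [[0, -0.2, 0], [0, 0, 0]]

```text
t: 5.65
tool_pos: [0.5811, 0.2041, 0.0606]
orientation: [-2.515, -1.883, 0.0]
force: [0.4, 1.2, -0.2]
opening: 0.0007
gripper_force: 0.0
```

```bash
python3 - <<'E'
from h import *
s=robot.read_state();print(s['t'],s['force'].round(2)); print((SR().T@(s['tool_pos']-O)).round(4))
c=cam('wrist')
print('blue',blobs(c,(95,90,30),(128,255,255),8)[0]);P=lambda *a:proj(c,sl(*a)).round(0).tolist()
for y in (.0045,.01,.02):print('grip',y,[P(-.0015,y+dy,.102) for dy in(-.008,.008)])
E
```

```text
5.65 [ 0.42  1.25 -0.16]
[-0.0087 -0.0038  0.0606]
blue [([237.1, 247.2], [221, 229, 34, 38, 1015]), ([143.5, 321.0], [140, 321, 8, 1, 8]), ([458.4, 354.5], [442, 345, 35, 20, 441])]
grip 0.0045 [[278.0, 251.0], [247.0, 251.0]]
grip 0.01 [[268.0, 251.0], [237.0, 251.0]]
grip 0.02 [[248.0, 251.0], [218.0, 251.0]]
```

Emit:
jog_arm:
  rows:
    - [[0, -0.05, 0], [0, 0, 0]]
    - [[0, -0.1, 0], [0, 0, 0]]
    - [[0, -0.14, 0], [0, 0, 0]]
    - [[0, -0.165, 0], [0, 0, 0]]
    - [[0, -0.165, 0], [0, 0, 0]]

```text
t: 6.2
tool_pos: [0.55, 0.2131, 0.0605]
orientation: [-2.515, -1.882, 0.001]
force: [1.1, -0.8, -0.5]
opening: 0.0004
gripper_force: 0.0
```

Emit:
jog_arm:
  rows:
    - [[0, -0.01, 0], [0, 0, 0]]
    - [[0, -0.02, 0], [0, 0, 0]]
    - [[0, -0.02, 0], [0, 0, 0]]

```text
t: 6.5
tool_pos: [0.5492, 0.2132, 0.0608]
orientation: [2.514, 1.879, 0.005]
force: [9.8, -2.1, -5.1]
opening: 0.0001
gripper_force: 4.9
```

```bash
cat > g.py <<'E'
from h import *
s=robot.read_state();print(s['t'],'F slicer',(SR().T@s['force']).round(2),'tcp slicer',(SR().T@(s['tool_pos']-O)).round(4))
c=cam('wrist')
print('blue',blobs(c,(95,90,30),(128,255,255),30)[0]);P=lambda *a:proj(c,sl(*a)).round(0).tolist()
for y in (.045,.05):print('grip',y,[P(-.0015,y+dy,.102) for dy in(-.008,.008)])
E
python3 g.py
```

```text
6.5 F slicer [ 0.78 -9.99 -5.05] tcp slicer [-0.0091  0.0295  0.0608]
blue [([238.5, 246.7], [223, 228, 33, 39, 978]), ([475.9, 350.0], [465, 339, 23, 22, 279])]
grip 0.045 [[264.0, 250.0], [234.0, 250.0]]
grip 0.05 [[255.0, 250.0], [224.0, 250.0]]
```

The lock is at its stop: 10 N reaction, and the grip is at slicer y 0.050. Next I'll back off, lift and tilt for the ejector.

Emit:
jog_arm:
  rows:
    - [[0, 0.05, 0], [0, 0, 0]]
    - [[0, 0.12, -0.1], [0, 0, 0]]
    - [[0, 0.12, -0.35], [0, 0, 0]]
    - [[0, 0.12, -0.6], [0, 0, 0]]
    - [[0, 0.12, -0.7], [0, 0, 0]]

```text
t: 7.05
tool_pos: [0.5724, 0.2075, 0.2065]
orientation: [2.514, 1.88, 0.01]
force: [0.1, 0.2, 0.4]
opening: 0.0005
gripper_force: 0.0
```

```bash
cat >> h.py <<'E'
NR=np.array([.574,0,-.819])
def Rpress():
    z=SR()@NR; y=-SR()[:,1]; return np.c_[np.cross(y,z),y,z]
E
python3 - <<'E'
from h import *
go(sl(*(np.array([.028,0,.130])-.05*NR)),Rpress()); print(robot.read_state()['q'].round(2))
E
```

```text
n=1 shift [0.0351, 0.0269, 0.1779] turn [0.0024, 0.3868, 0.0039] deg 34.8
[0.26 0.14 1.44 0.   1.55 0.55]
```

Emit:
jog_arm:
  rows:
    - [[0.035, 0.027, 0], [0.002, 0.387, 0.004]]
    - [[0.035, 0.027, 0], [0.002, 0.387, 0.004]]
    - [[0.035, 0.027, 0.1], [0.002, 0.387, 0.004]]
    - [[0.035, 0.027, 0.178], [0.002, 0.387, 0.004]]
    - [[0.035, 0.027, 0.178], [0.002, 0.387, 0.004]]

```text
t: 7.55
tool_pos: [0.5729, 0.2095, 0.1578]
orientation: [-2.165, -1.594, -0.666]
force: [-0.7, -0.1, -0.8]
opening: 0.0002
gripper_force: 0.0
```

```bash
python3 - <<'E'
from h import *
go(sl(*(np.array([.028,0,.130])-.02*NR)),Rpress()); 
E
cat > g2.py <<'E'
from h import *
s=robot.read_state();R=Rpress()
print(s['t'],'F tool',(R.T@s['force']).round(2),'from cap centre, tool axes',(R.T@(s['tool_pos']-sl(.028,0,.13))).round(4))
c=cam('wrist');b,m=blobs(c,(0,130,40),(6,255,255),150);print('red',b,'pred cap',proj(c,sl(.028,0,.13)),'tcp',proj(c,s['tool_pos']))
b,m=blobs(c,(7,150,60),(19,255,255),150);print('orange',b)
T=cam('top');print('top orange', [x for x in blobs(T,(5,150,60),(17,255,255),15)[0] if 150<x[0][0]<225 and 170<x[0][1]<225])
E
python3 g2.py
```

```text
n=1 shift [0.0597, 0.0288, 0.1106] turn [-0.0067, 0.0014, -0.0086] deg 1.0
7.55 F tool [-0.73 -0.62  0.52] from cap centre, tool axes [-0.0118 -0.0057 -0.0422]
red [([115.3, 66.6], [70, 10, 88, 101, 3250]), ([284.7, 198.7], [266, 178, 39, 42, 1226])] pred cap [286.62500018 204.09098378] tcp [278.74293737 238.18560835]
orange [([498.0, 129.5], [405, 0, 155, 287, 28700]), ([411.8, 75.6], [368, 25, 98, 91, 4844]), ([9.1, 54.1], [0, 39, 23, 38, 525]), ([129.7, 135.3], [90, 77, 96, 120, 6444]), ([454.2, 266.6], [426, 239, 44, 49, 297]), ([472.0, 335.4], [451, 314, 39, 47, 1132]), ([145.8, 342.1], [128, 332, 31, 22, 388]), ([108.1, 355.3], [69, 343, 85, 24, 462]), ([375.8, 365.6], [355, 352, 40, 23, 231]), ([172.6, 365.4], [142, 355, 58, 20, 335]), ([331.1, 368.2], [309, 354, 48, 24, 375]), ([286.0, 369.4], [274, 356, 27, 22, 158]), ([236.6, 369.7], [211, 359, 55, 19, 372])]
top orange []
```

Emit:
jog_arm:
  rows:
    - [[0.07, 0.029, 0], [-0.007, 0, -0.008]]
    - [[0.07, 0.029, 0.06], [-0.007, 0, -0.008]]
    - [[0.07, 0.029, 0.12], [-0.007, 0, -0.008]]
    - [[0.07, 0.029, 0.18], [-0.007, 0, -0.008]]
    - [[0.07, 0.029, 0.18], [-0.007, 0, -0.008]]

```text
t: 8.15
tool_pos: [0.5901, 0.2432, 0.1407]
orientation: [-2.161, -1.623, -0.683]
force: [-0.7, -0.5, -1.0]
opening: 0.0004
gripper_force: 0.0
```

```bash
python3 g2.py
```

```text
8.15 F tool [-1.1  -0.55  0.39] from cap centre, tool axes [ 0.0089  0.0012 -0.0068]
red [([99.8, 72.1], [55, 11, 95, 112, 3559]), ([274.3, 230.9], [253, 213, 44, 50, 981])] pred cap [276.77774233 246.9218772 ] tcp [278.67394892 238.19494497]
orange [([498.2, 133.7], [411, 0, 149, 288, 28620]), ([416.5, 89.3], [370, 33, 102, 100, 5447]), ([5.8, 46.5], [0, 35, 15, 31, 301]), ([108.5, 148.1], [71, 88, 100, 127, 6291]), ([484.8, 324.1], [472, 311, 26, 35, 445]), ([461.4, 339.8], [439, 316, 44, 48, 1213]), ([127.5, 359.4], [99, 350, 58, 18, 288]), ([171.5, 365.8], [155, 355, 31, 18, 170]), ([198.7, 368.1], [187, 357, 25, 19, 153]), ([272.5, 370.5], [255, 358, 31, 20, 167]), ([341.1, 368.8], [325, 358, 35, 19, 213]), ([235.6, 370.4], [220, 363, 31, 15, 174]), ([299.8, 371.4], [286, 362, 29, 16, 173])]
top orange []
```

Emit:
jog_arm:
  rows:
    - [[-0.028, -0.005, 0.03], [0, 0, 0]]
    - [[-0.028, -0.005, 0.06], [0, 0, 0]]
    - [[-0.028, -0.005, 0.075], [0, 0, 0]]
    - [[-0.028, -0.005, 0.075], [0, 0, 0]]

```text
t: 8.65
tool_pos: [0.5919, 0.2455, 0.1271]
orientation: [-2.163, -1.622, -0.688]
force: [0.0, -0.4, 1.0]
opening: 0.0006
gripper_force: 0.0
```

```bash
python3 g2.py|grep -v oran
```

```text
8.65 F tool [ 0.27  0.13 -1.01] from cap centre, tool axes [0.0033 0.0022 0.0058]
red [([122.5, 28.9], [105, 7, 38, 42, 745]), ([84.7, 79.9], [50, 40, 79, 78, 2653]), ([272.3, 230.0], [250, 211, 46, 52, 1159])] pred cap [275.17834673 246.26403061] tcp [278.66121104 238.21872193]
```

Emit:
jog_arm:
  rows:
    - [[0, 0, 0.02], [0, 0, 0]]
    - [[0, 0, 0.04], [0, 0, 0]]
    - [[0, 0, 0.06], [0, 0, 0]]
    - [[0, 0, 0.075], [0, 0, 0]]
    - [[0, 0, 0.075], [0, 0, 0]]

```text
t: 9.25
tool_pos: [0.5943, 0.2539, 0.1148]
orientation: [-2.163, -1.622, -0.687]
force: [0.0, 0.6, 0.3]
opening: 0.0005
gripper_force: 0.0
```

```bash
python3 g2.py|grep -v '^oran'
```

```text
9.25 F tool [ 0.69 -0.15  0.06] from cap centre, tool axes [0.0034 0.0021 0.021 ]
red [([118.1, 25.7], [101, 5, 37, 40, 728]), ([78.4, 79.9], [45, 39, 76, 79, 2626]), ([271.9, 233.7], [248, 217, 49, 56, 920])] pred cap [275.16484668 256.01162742] tcp [278.61810682 238.23411143]
top orange []
```

Emit:
jog_arm:
  rows:
    - [[0, 0, 0.015], [0, 0, 0]]
    - [[0, 0, 0.03], [0, 0, 0]]
    - [[0, 0, 0.045], [0, 0, 0]]
    - [[0, 0, 0.06], [0, 0, 0]]
    - [[0, 0, 0.06], [0, 0, 0]]

```text
t: 9.85
tool_pos: [0.5969, 0.2603, 0.1054]
orientation: [-2.163, -1.622, -0.689]
force: [-0.9, -1.3, 1.7]
opening: 0.0004
gripper_force: 1.0
```

```bash
python3 g2.py|grep -v '^oran'
```

```text
9.85 F tool [-0.27 -0.53 -2.23] from cap centre, tool axes [0.0036 0.0027 0.0326]
red [([114.1, 23.5], [98, 3, 36, 39, 711]), ([72.9, 79.7], [41, 38, 74, 80, 2614]), ([269.2, 235.4], [246, 223, 47, 38, 678])] pred cap [274.16051913 264.67772273] tcp [278.71559597 238.24876787]
top orange []
```

Contact, 2.2 N. Now I'll press slowly.

Emit:
jog_arm:
  rows:
    - [[0, 0, 0.015], [0, 0, 0]]
    - [[0, 0, 0.03], [0, 0, 0]]
    - [[0, 0, 0.045], [0, 0, 0]]
    - [[0, 0, 0.06], [0, 0, 0]]
    - [[0, 0, 0.075], [0, 0, 0]]

```text
t: 10.45
tool_pos: [0.5996, 0.2685, 0.0933]
orientation: [-2.163, -1.622, -0.689]
force: [-2.5, -2.7, 4.5]
opening: 0.0
gripper_force: 2.8
```

```bash
python3 g2.py|grep -v '^oran'
```

```text
10.45 F tool [-0.09 -1.57 -5.58] from cap centre, tool axes [0.0037 0.0029 0.0474]
red [([109.0, 19.9], [93, 1, 35, 37, 672]), ([66.0, 79.7], [36, 37, 72, 82, 2578]), ([266.6, 239.6], [245, 230, 47, 32, 431])] pred cap [273.49933091 277.07834834] tcp [278.68031278 238.20617223]
top orange []
```

Emit:
jog_arm:
  rows:
    - [[0, 0, 0.012], [0, 0, 0]]
    - [[0, 0, 0.024], [0, 0, 0]]
    - [[0, 0, 0.036], [0, 0, 0]]
    - [[0, 0, 0.048], [0, 0, 0]]
    - [[0, 0, 0.058], [0, 0, 0]]

```text
t: 11.05
tool_pos: [0.6015, 0.2748, 0.0839]
orientation: [-2.163, -1.622, -0.689]
force: [-2.6, -2.6, 5.6]
opening: 0.0006
gripper_force: 3.3
```

```bash
python3 g2.py|grep -v '^oran'
```

```text
11.05 F tool [ 0.55 -1.74 -6.47] from cap centre, tool axes [0.0037 0.003  0.0589]
red [([105.1, 17.0], [90, 0, 33, 34, 628]), ([60.4, 79.6], [31, 36, 71, 83, 2549]), ([267.4, 243.4], [245, 232, 47, 48, 441])] pred cap [273.25953233 287.90855374] tcp [278.68572345 238.20972643]
top orange []
```

Emit:
jog_arm:
  rows:
    - [[0, 0, 0.01], [0, 0, 0]]
    - [[0, 0, 0.02], [0, 0, 0]]
    - [[0, 0, 0.03], [0, 0, 0]]
    - [[0, 0, 0.03], [0, 0, 0]]

```text
t: 11.55
tool_pos: [0.6027, 0.2762, 0.0822]
orientation: [-2.162, -1.626, -0.689]
force: [-27.6, -28.7, 36.8]
opening: 0.0004
gripper_force: 25.8
```

```bash
python3 g2.py|grep -v '^oran'; python3 - <<'E'
from h import *
S=cam('scene');T=cam('top')
for c in(S,T): print(c['name'],[x for x in blobs(c,(3,120,40),(22,255,255),10)[0] if cv2.norm(np.array(x[0])-proj(c,sl(-.05,0,.05)))<40],proj(c,sl(-.052,0,.052)))
E
```

```text
11.55 F tool [ -7.88 -18.23 -50.43] from cap centre, tool axes [0.0041 0.0037 0.0613]
red [([104.2, 16.3], [89, 0, 33, 33, 625]), ([58.8, 79.4], [30, 35, 69, 84, 2529]), ([262.8, 243.1], [244, 234, 43, 31, 331])] pred cap [271.67217711 291.06799966] tcp [278.69906023 238.22186565]
top orange []
scene [([388.3, 176.5], [387, 173, 4, 7, 10]), ([365.1, 209.2], [356, 199, 20, 21, 297])] [366.09965782 205.68838923]
top [] [185.12922503 191.21167978]
```

The ejector is home (at its stop), and the scene view has the orange cassette at (365,209) on the porch, as predicted. Retreat.

Emit:
jog_arm:
  rows:
    - [[0, 0, -0.05], [0, 0, 0]]
    - [[0, 0, -0.2], [0, 0, 0]]
    - [[0, 0, -0.4], [0, 0, 0]]
    - [[0, 0, -0.6], [0, 0, 0]]
    - [[0, 0, -0.8], [0, 0, 0]]
  hand: -1

```text
t: 12.25
tool_pos: [0.5742, 0.1901, 0.2106]
orientation: [-2.163, -1.622, -0.687]
force: [0.9, -0.4, 0.1]
opening: 0.0359
gripper_force: 0.0
```

```bash
python3 - <<'E'
from h import *
S=cam('scene');T=cam('top');W=cam('wrist')
for c in(S,T,W): print(c['name'],[x for x in blobs(c,(3,120,40),(19,255,255),40)[0] if cv2.norm(np.array(x[0])-proj(c,sl(-.05,0,.05)))<50],proj(c,sl(-.052,0,.052)))
print('red',blobs(T,(0,150,60),(5,255,255),30)[0][:9])
go(sl(-.052,0,.2),down(-16.7)); s=robot.read_state();print(s['tool_pos'],s['q'].round(2),s['opening'])
E
```

```text
scene [([365.3, 208.9], [356, 199, 20, 21, 281])] [366.09965782 205.68838923]
top [] [185.12922503 191.21167978]
wrist [([270.5, 288.4], [249, 281, 44, 17, 587])] [271.42807635 298.47778784]
red [([301.3, 80.2], [291, 70, 21, 21, 355]), ([444.6, 104.0], [431, 92, 28, 25, 535]), ([475.5, 104.4], [462, 92, 28, 26, 549]), ([506.2, 104.4], [493, 92, 27, 26, 532]), ([147.6, 179.6], [141, 174, 14, 12, 126]), ([30.6, 248.1], [0, 216, 56, 67, 1838])]
n=1 shift [-0.1513, -0.0206, -0.0271] turn [0.0097, -0.3874, 0.0044] deg 34.9
[0.57677603 0.18934752 0.21291039] [-0.17 -0.1   1.81  0.61  1.37  0.01] 0.048058927134080234
```

Emit:
jog_arm:
  rows:
    - [[-0.15, -0.02, -0.03], [0.01, -0.387, 0.004]]
    - [[-0.15, -0.02, -0.03], [0.01, -0.387, 0.004]]
    - [[-0.15, -0.02, -0.03], [0.01, -0.387, 0.004]]
    - [[-0.15, -0.02, -0.03], [0.01, -0.387, 0.004]]
    - [[-0.15, -0.02, -0.03], [0.01, -0.387, 0.004]]

```text
t: 12.9
tool_pos: [0.5626, 0.1689, 0.1957]
orientation: [-2.51, -1.885, 0.013]
force: [0.3, 0.0, 0.2]
opening: 0.0879
gripper_force: 0.0
```

```bash
python3 - <<'E'
from h import *
S=cam('scene');W=cam('wrist');s=robot.read_state();print(s['t'],(SR().T@(s['tool_pos']-O)).round(4),s['opening'])
pr=[]
for c in(S,W):
    b,m=blobs(c,(3,120,40),(19,255,255),150); q=proj(c,sl(-.052,0,.052))
    b=[x for x in b if np.hypot(*(np.array(x[0])-q))<50];print(c['name'],b,q)
    l,t,w,h,_=b[0][1];cn=max(cv2.findContours(np.ascontiguousarray(m[t:t+h,l:l+w]),0,2)[0],key=cv2.contourArea)
    print('hull rect',cv2.minAreaRect(cn),l,t); pts=cn[:,0]+[l,t]
    for z in (.052,): P=np.array([SR().T@(onz(c,*p,z)-O) for p in pts]);print('slicer extents',P.min(0).round(4),P.max(0).round(4))
cv2.imwrite('pics/w5.png',W['frame'][:,:,::-1])
E
```

```text
13.0 [-0.0497  0.0035  0.1955] 0.0920533253664166
scene [([364.9, 208.9], [356, 200, 19, 19, 290])] [366.09965782 205.68838923]
hull rect ((9.0, 9.0), (18.0, 18.0), 90.0) 356 200
slicer extents [-0.081  -0.0437  0.052 ] [-0.0353  0.0237  0.052 ]
wrist [([282.9, 192.0], [259, 173, 48, 39, 1478])] [283.50720252 194.05658925]
hull rect ((23.5, 19.0), (38.0, 47.0), 90.0) 259 173
slicer extents [-0.0711 -0.0238  0.052 ] [-0.0289  0.0263  0.052 ]
```

View pics/w5.png

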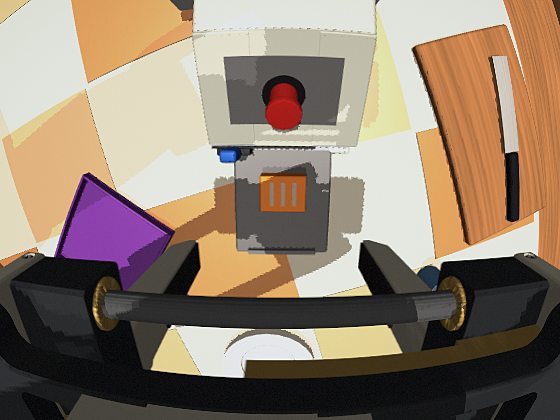

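The cassette lies square at slicer (-50, 1) mm in the wrist view at (283,192), and the ejector has sprung back. I'll descend with the force watched.

Emit:
jog_arm:
  rows:
    - [[-0.02, 0.012, 0.2], [0, 0, 0]]
    - [[-0.02, 0.012, 0.4], [0, 0, 0]]
    - [[-0.02, 0.012, 0.6], [0, 0, 0]]
    - [[-0.02, 0.012, 0.75], [0, 0, 0]]
    - [[-0.02, 0.012, 0.777], [0, 0, 0]]

```text
t: 13.5
tool_pos: [0.5593, 0.1584, 0.037]
orientation: [-2.513, -1.87, 0.016]
force: [-0.8, -0.2, 0.4]
opening: 0.0927
gripper_force: 0.0
```

Emit:
jog_arm:
  rows:
    - [[0, 0, 0.02], [0, 0, 0]]
    - [[0, 0, 0.03], [0, 0, 0]]
    - [[0, 0, 0.03], [0, 0, 0]]

```text
t: 13.8
tool_pos: [0.5652, 0.1606, 0.0384]
orientation: [-2.516, -1.876, 0.0]
force: [0.4, 0.2, 0.2]
opening: 0.093
gripper_force: 0.0
```

```bash
python3 - <<'E'
from h import *
s=robot.read_state();print(s['t'],(SR().T@(s['tool_pos']-O)).round(4),s['force'].round(2),s['opening'],Rn.from_rotvec(s['orientation']).as_matrix()[:,2].round(3))
W=cam('wrist');b=blobs(W,(3,120,40),(19,255,255),150)[0];print([x for x in b if abs(x[0][0]-280)<60 and x[0][1]<300]); print('tcp px',proj(W,s['tool_pos']),'blue',blobs(W,(95,90,30),(128,255,255),30)[0],'predblue',proj(W,sl(-.0075,.05,.102)))
g=cv2.cvtColor(W['frame'],cv2.COLOR_RGB2GRAY)
print('casette pred',[proj(W,sl(x,y,.052)).round() for x in(-.07,-.03) for y in(-.024,.026)])
E
```

```text
13.8 [-0.0549 -0.001   0.0384] [0.44 0.25 0.24] 0.09301702394303345 [-0.002  0.002 -1.   ]
[([275.3, 233.0], [233, 200, 85, 70, 4796])]
tcp px [278.69968541 237.0905157 ] blue [([168.2, 174.9], [144, 158, 51, 35, 1366])] predblue [161.90372838 183.01227987]
casette pred [array([315., 267.]), array([235., 267.]), array([318., 205.]), array([233., 205.])]
```

Emit:
jog_arm:
  rows:
    - [[0, 0, 0.015], [0, 0, 0]]
    - [[0, 0, 0.03], [0, 0, 0]]
    - [[0, 0, 0.03], [0, 0, 0]]

```text
t: 14.15
tool_pos: [0.5634, 0.1607, 0.0302]
orientation: [-2.514, -1.876, 0.006]
force: [0.3, -0.5, 0.4]
opening: 0.0929
gripper_force: 0.0
```

Emit:
jog_arm:
  rows:
    - [[0, 0, 0.012], [0, 0, 0]]
    - [[0, 0, 0.025], [0, 0, 0]]
    - [[0, 0, 0.025], [0, 0, 0]]

```text
t: 14.45
tool_pos: [0.5633, 0.1606, 0.0249]
orientation: [-2.514, -1.876, 0.006]
force: [-0.1, 0.1, -0.2]
opening: 0.0931
gripper_force: 0.0
```

Emit:
jog_arm:
  rows:
    - [[0, 0, 0.012], [0, 0, 0]]
    - [[0, 0, 0.025], [0, 0, 0]]
    - [[0, 0, 0.025], [0, 0, 0]]

```text
t: 14.75
tool_pos: [0.5633, 0.1605, 0.02]
orientation: [-2.514, -1.876, 0.006]
force: [0.9, -0.1, 0.0]
opening: 0.0931
gripper_force: 0.0
```

Emit:
jog_arm:
  rows:
    - [[0, 0, 0.015], [0, 0, 0]]
    - [[0, 0, 0.03], [0, 0, 0]]
    - [[0, 0, 0.03], [0, 0, 0]]

```text
t: 15.05
tool_pos: [0.5632, 0.1605, 0.0139]
orientation: [-2.514, -1.876, 0.006]
force: [0.3, 0.1, -0.2]
opening: 0.093
gripper_force: 0.0
```

Emit:
jog_arm:
  rows:
    - [[0, 0, 0], [0, 0, 0]]
    - [[0, 0, 0], [0, 0, 0]]
    - [[0, 0, 0], [0, 0, 0]]
    - [[0, 0, 0], [0, 0, 0]]
    - [[0, 0, 0], [0, 0, 0]]
  hand: 1
  squeeze: 15

```text
t: 15.55
tool_pos: [0.5637, 0.1606, 0.0147]
orientation: [-2.515, -1.876, 0.005]
force: [0.3, 0.1, -0.0]
opening: 0.0574
gripper_force: 0.0
```

Emit:
jog_arm:
  rows:
    - [[0, 0, 0], [0, 0, 0]]
    - [[0, 0, 0], [0, 0, 0]]
    - [[0, 0, 0], [0, 0, 0]]
    - [[0, 0, 0], [0, 0, 0]]

```text
t: 15.95
tool_pos: [0.5636, 0.1607, 0.0146]
orientation: [-2.515, -1.876, 0.005]
force: [0.3, -0.6, 0.5]
opening: 0.0496
gripper_force: 15.0
```

Gripped at 49.6 mm and 15 N. Lift.

Emit:
jog_arm:
  rows:
    - [[0, 0, -0.05], [0, 0, 0]]
    - [[0, 0, -0.2], [0, 0, 0]]
    - [[0, 0, -0.4], [0, 0, 0]]
    - [[0, 0, -0.6], [0, 0, 0]]
    - [[0, 0, -0.75], [0, 0, 0]]

```text
t: 16.45
tool_pos: [0.5652, 0.1606, 0.1683]
orientation: [-2.516, -1.877, 0.001]
force: [1.1, 0.5, -0.7]
opening: 0.0495
gripper_force: 15.0
```

```bash
python3 - <<'E'
from h import *
W=cam('wrist');b=blobs(W,(3,120,40),(19,255,255),150)[0];print([x for x in b if abs(x[0][0]-280)<60 and x[0][1]<300])
T=cam('top');S=cam('scene')
b,m=blobs(S,(24,130,90),(34,255,255),600);print([x[0] for x in b])
ct,cs=(367.85,208.9),None
c=np.array([(340,181.7),(395.7,182),(395.7,235.7),(340,236)]);k=np.array([(153,261),(206,241),(228,284),(171,306)])
for a,d in zip(c,[k[1],k[0],k[3],k[2]]):pass
# match by nearest floor point
for a in c:
    pa=onz(T,*a,.018); d=min(k,key=lambda d:np.linalg.norm(onz(S,*d,.018)-pa)); print(tri((T,*a),(S,*d)))
s=robot.read_state();print(s['force'],s['gripper_force'])
go([.531,-.328,s['tool_pos'][2]],None,3)
E
```

```text
[([276.8, 251.1], [227, 209, 100, 89, 6842])]
[[118.3, 236.2], [189.4, 273.6]]
(array([ 0.60163795, -0.25394507,  0.0041144 ]), np.float64(0.0017360301013469607))
(array([ 0.60324524, -0.40238144,  0.01190147]), np.float64(0.005293002392816447))
(array([ 0.45697144, -0.40028632,  0.01249109]), np.float64(0.009187959890973636))
(array([ 0.45275853, -0.25301812,  0.00721822]), np.float64(0.0017498475354474727))
[ 0.07278911  0.13275869 -1.17133407] 14.997910112142563
n=3 shift [-0.7978, 0.1753, -0.0022] turn [0.0, 0.0, 0.0] deg 0.0
```

Emit:
jog_arm:
  rows:
    - [[-0.2, 0.044, 0], [0, 0, 0]]
    - [[-0.4, 0.088, 0], [0, 0, 0]]
    - [[-0.6, 0.131, 0], [0, 0, 0]]
    - [[-0.798, 0.175, 0], [0, 0, 0]]

```text
t: 17.0
tool_pos: [0.551, -0.0038, 0.1626]
orientation: [-2.513, -1.876, 0.008]
force: [0.7, -0.6, -0.1]
opening: 0.05
gripper_force: 15.0
```

Emit:
jog_arm:
  rows:
    - [[-0.2, 0.044, 0], [0, 0, 0]]
    - [[-0.4, 0.088, 0], [0, 0, 0]]
    - [[-0.6, 0.131, 0], [0, 0, 0]]
    - [[-0.798, 0.175, 0], [0, 0, 0]]

```text
t: 17.4
tool_pos: [0.5392, -0.1667, 0.1625]
orientation: [-2.513, -1.875, 0.007]
force: [0.5, 0.0, -0.7]
opening: 0.0499
gripper_force: 15.0
```

Emit:
jog_arm:
  rows:
    - [[-0.2, 0.044, 0], [0, 0, 0]]
    - [[-0.4, 0.088, 0], [0, 0, 0]]
    - [[-0.6, 0.131, 0], [0, 0, 0]]
    - [[-0.798, 0.175, 0], [0, 0, 0]]
    - [[-0.798, 0.175, 0], [0, 0, 0]]

```text
t: 17.9
tool_pos: [0.5264, -0.3327, 0.1618]
orientation: [-2.517, -1.869, 0.008]
force: [0.0, 0.7, -1.2]
opening: 0.0493
gripper_force: 15.0
```

```bash
python3 - <<'E'
from h import *
W=cam('wrist');s=robot.read_state();print(s['t'],s['tool_pos'],s['gripper_force'],s['q'].round(2))
b=blobs(W,(3,120,40),(19,255,255),150)[0];print([x for x in b if abs(x[0][0]-280)<60 and x[0][1]<300])
h=cv2.cvtColor(W['frame'],cv2.COLOR_RGB2HSV);m=cv2.inRange(h,(24,150,60),(34,255,255))
k,_,st,ce=cv2.connectedComponentsWithStats(m)
for i in range(1,k):
    if st[i][4]>300:print(st[i],ce[i])
print('pred tray corners',[proj(W,np.array([.529+a,-.3275+b,.018])).round() for a in(-.075,.075) for b in(-.075,.075)])
go([.529,-.3275,.05])
E
```

```text
17.95 [ 0.52700122 -0.33014486  0.16186585] 14.997917711734772 [-0.64  0.21  1.45 -0.    1.49 -0.35]
[([279.1, 246.0], [231, 209, 96, 78, 6104])]
[ 199   97  150   88 6373] [290.54699514 138.98368115]
[210 162  47  23 506] [228.38339921 174.27667984]
pred tray corners [array([237., 265.]), array([193., 140.]), array([363., 230.]), array([329.,  98.])]
n=1 shift [0.0151, 0.0104, 0.5593] turn [0.0, 0.0, 0.0] deg 0.0
```

Emit:
jog_arm:
  rows:
    - [[0.015, 0.01, 0.15], [0, 0, 0]]
    - [[0.015, 0.01, 0.3], [0, 0, 0]]
    - [[0.015, 0.01, 0.45], [0, 0, 0]]
    - [[0.015, 0.01, 0.56], [0, 0, 0]]
    - [[0.015, 0.01, 0.65], [0, 0, 0]]

```text
t: 18.45
tool_pos: [0.5296, -0.3232, 0.0309]
orientation: [-2.51, -1.875, 0.006]
force: [-0.0, 0.0, -1.2]
opening: 0.0496
gripper_force: 15.0
```

Emit:
jog_arm:
  rows:
    - [[0, 0, 0.04], [0, 0, 0]]
    - [[0, 0, 0.08], [0, 0, 0]]
    - [[0, 0, 0.12], [0, 0, 0]]
    - [[0, 0, 0.14], [0, 0, 0]]
    - [[0, 0, 0.14], [0, 0, 0]]

```text
t: 18.95
tool_pos: [0.5306, -0.3258, 0.0058]
orientation: [-2.514, -1.876, 0.005]
force: [0.3, 0.6, -0.1]
opening: 0.05
gripper_force: 15.0
```

Emit:
jog_arm:
  rows:
    - [[0, 0, 0.01], [0, 0, 0]]
    - [[0, 0, 0.02], [0, 0, 0]]
    - [[0, 0, 0.03], [0, 0, 0]]
    - [[0, 0, 0.03], [0, 0, 0]]

```text
t: 19.35
tool_pos: [0.5305, -0.3259, -0.0002]
orientation: [-2.514, -1.876, 0.005]
force: [0.9, -0.8, -1.3]
opening: 0.0498
gripper_force: 15.0
```

Emit:
jog_arm:
  rows:
    - [[0, 0, 0.01], [0, 0, 0]]
    - [[0, 0, 0.02], [0, 0, 0]]
    - [[0, 0, 0.03], [0, 0, 0]]
    - [[0, 0, 0.035], [0, 0, 0]]
    - [[0, 0, 0.035], [0, 0, 0]]

```text
t: 19.85
tool_pos: [0.5304, -0.3258, -0.0073]
orientation: [-2.514, -1.876, 0.005]
force: [0.6, 0.6, -1.4]
opening: 0.05
gripper_force: 15.0
```

Emit:
jog_arm:
  rows:
    - [[0, 0, 0.008], [0, 0, 0]]
    - [[0, 0, 0.016], [0, 0, 0]]
    - [[0, 0, 0.02], [0, 0, 0]]
    - [[0, 0, 0.02], [0, 0, 0]]

```text
t: 20.25
tool_pos: [0.5305, -0.3258, -0.0112]
orientation: [-2.514, -1.876, 0.005]
force: [-0.4, 0.4, -1.3]
opening: 0.0499
gripper_force: 15.0
```

Not down yet (still carrying weight). I'll continue in 1 mm steps.

Emit:
jog_arm:
  rows:
    - [[0, 0, 0.005], [0, 0, 0]]
    - [[0, 0, 0.01], [0, 0, 0]]
    - [[0, 0, 0.01], [0, 0, 0]]

```text
t: 20.55
tool_pos: [0.5308, -0.3261, -0.0114]
orientation: [-2.515, -1.877, 0.005]
force: [-4.6, 3.0, 10.2]
opening: 0.0495
gripper_force: 15.0
```

Emit:
jog_arm:
  rows:
    - [[0, 0, 0.005], [0, 0, 0]]
    - [[0, 0, 0.01], [0, 0, 0]]
    - [[0, 0, 0.01], [0, 0, 0]]

```text
t: 20.85
tool_pos: [0.5309, -0.3264, -0.0123]
orientation: [-2.515, -1.877, 0.005]
force: [-9.6, 4.7, 19.2]
opening: 0.0499
gripper_force: 15.0
```

It is down, still held. I'll ease off, then release.

Emit:
jog_arm:
  rows:
    - [[0, 0, -0.008], [0, 0, 0]]
    - [[0, 0, -0.008], [0, 0, 0]]
    - [[0, 0, -0.008], [0, 0, 0]]

```text
t: 21.15
tool_pos: [0.5311, -0.3264, -0.0122]
orientation: [-2.516, -1.877, 0.005]
force: [-1.6, 2.5, 8.4]
opening: 0.0499
gripper_force: 15.0
```

Emit:
jog_arm:
  rows:
    - [[0, 0, 0], [0, 0, 0]]
    - [[0, 0, 0], [0, 0, 0]]
    - [[0, 0, 0], [0, 0, 0]]
    - [[0, 0, 0], [0, 0, 0]]
  hand: -0.45

```text
t: 21.55
tool_pos: [0.5304, -0.3257, -0.0137]
orientation: [-2.514, -1.876, 0.005]
force: [1.1, 0.7, 0.1]
opening: 0.067
gripper_force: 0.0
```

Emit:
jog_arm:
  rows:
    - [[0, 0, -0.05], [0, 0, 0]]
    - [[0, 0, -0.2], [0, 0, 0]]
    - [[0, 0, -0.4], [0, 0, 0]]
    - [[0, 0, -0.6], [0, 0, 0]]
    - [[0, 0, -0.8], [0, 0, 0]]

```text
t: 22.05
tool_pos: [0.5313, -0.326, 0.149]
orientation: [-2.515, -1.876, 0.005]
force: [-0.4, -0.2, -0.0]
opening: 0.0672
gripper_force: 0.0
```

```bash
python3 - <<'E'
from h import *
W=cam('wrist');S=cam('scene');s=robot.read_state();print(s['t'],s['tool_pos'].round(3),s['force'].round(1),s['opening'])
for c in(W,S):
    b,m=blobs(c,(3,120,40),(19,255,255),80);q=proj(c,np.array([.529,-.327,.026]))
    for x in b:
        if np.hypot(*(np.array(x[0])-q))<40:
            l,t,w,h,_=x[1];cn=max(cv2.findContours(np.ascontiguousarray(m[t:t+h,l:l+w]),0,2)[0],key=cv2.contourArea)
            r=cv2.boxPoints(cv2.minAreaRect(cn))+[l,t];P=np.array([onz(c,*p,.026) for p in r]);print(c['name'],x,P.mean(0).round(4),[np.linalg.norm(P[i]-P[i-1]).round(4) for i in(1,2)])
T=cam('top')
b,m=blobs(S,(24,130,90),(34,255,255),600);print('tray scene',b)
print('blue',blobs(S,(95,90,40),(128,255,255),8)[0],'pred open',proj(S,sl(-.0075,.05,.095)),'red',[x for x in blobs(S,(0,150,80),(5,255,255),40)[0] if abs(x[0][0]-402)<15])
E
```

```text
22.15 [ 0.535 -0.329  0.156] [ 0.3 -0.1  1.2] 0.06726576827816626
wrist ([279.4, 190.3], [254, 170, 51, 42, 1764]) [ 0.5322 -0.3215  0.026 ] [np.float64(0.0423), np.float64(0.0497)]
scene ([200.5, 239.2], [153, 212, 88, 55, 1993]) [ 0.4699 -0.2812  0.026 ] [np.float64(0.1961), np.float64(0.1846)]
scene ([190.3, 271.5], [181, 260, 19, 23, 329]) [ 0.5407 -0.3263  0.026 ] [np.float64(0.043), np.float64(0.0655)]
tray scene [([118.4, 236.2], [91, 216, 55, 41, 1220]), ([209.9, 275.7], [194, 246, 35, 52, 871])]
blue [([377.8, 182.7], [376, 177, 5, 13, 41]), ([336.7, 288.1], [331, 282, 13, 12, 120])] pred open [378.72643224 179.29048721] red [([402.4, 183.1], [396, 177, 14, 13, 108])]
```

```bash
python3 -c "
from plant import robot
print(robot.close_job())"
```

```text
the job is handed in; nothing more can be done
None
```

The job is handed in at about 22 s, with no verdict returned: the last camera check showed the cassette flat near the middle of the yellow tray, the lock open, the ejector sprung back and the hand clear; I kept clear of the mug, salt and butter but did not re-measure them.

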